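# Draw the fume filter and hold it to the light

### The job

Swing the blue cover flap of the fume filter unit up until it stands open by itself, draw the white filter cartridge (orange tab) up out of its slot, and hold it up at the viewing point, 8 cm in front of the middle of the light panel's lit face: upright, square to the panel, not touching it. Finish there with the filter still held in the gripper; leave the flap open, the black cartridge in its slot and the other things on the bench alone.

Things in the scene. Friction and masses are not known exactly. Their poses are not given: they have to be found in the camera images.
- housing: grey steel fume filter unit, fixed to the bench, open box 150 (x) x 170 (y) x 110 (z) mm with 5 mm walls and inner floor 8 mm up; origin at the centre of its underside, -x is its front (louvres), z up. Inside are two slots across y, centred at its x = -42 mm and x = +8 mm, one cartridge standing in each (which is where varies); the guides at their ends are 58 mm high, with 2 mm of play each way
- flap (a joint): blue cover flap on the housing, 150 x 170 x 6 mm, hinged along the housing's top rear edge; rad, 0 = shut, grows as the front edge swings up and back, 1.57 = upright, stop at 2.0. It may start a little ajar. The hinge is stiff and the flap stays where it is left; about 1.5 N at the handle moves it
- flap_handle (a point): centre of the flap's yellow pull bar: a round bar 12 mm thick and 36 mm long, parallel to the hinge, on a 10 mm wide stem 30 mm ahead of the flap's front edge and level with the flap's mid-thickness; 180 mm from the hinge line. Pinched on its two flat ends it can turn between the fingers as the flap swings
- flap_hinge (a point): middle of the flap's hinge line, 113 mm above the bench; the line runs along the housing's y axis
- filter: white filter cartridge, loose, about 100 g: flat frame 12 (x) x 120 (y) x 60 (z) mm with a pull tab on top, 94 mm tall in all; origin at the centre of its underside, x normal to its face, z up along the tab. It starts upright in one of the housing's slots, its axes near the housing's
- filter_center (a point): centre of the white filter's frame, 30 mm above its underside
- filter_tab (a point): grip point on the orange pull tab of the white filter: the tab is 12 (x) x 34 (y) x 34 (z) mm, in the middle of the frame's top edge; this point lies 22 mm above the frame's top edge and 12 mm below the tab's top
- carbon_center (a point): centre of the frame of the black cartridge (same size and shape, black tab), loose, standing in the housing's other slot; to stay there
- light_panel: upright light panel, fixed: black frame 18 (x) x 170 (y) x 130 (z) mm on a foot, top edge 165 mm above the bench; its bright white face looks along its -x; origin at the centre of its foot, on the bench below the frame
- view_point (a point): viewing point in the air, where the filter frame's centre is to be held: 80 mm in front of the middle of the lit face, 100 mm above the bench, carried by the panel
- solder_spool_mid (a point): bystander, loose, to be left alone: white solder spool with black flanges, 52 mm across, 38 mm tall; this point is at its centre
- tape_roll_mid (a point): bystander, loose, to be left alone: flat black tape roll, 62 mm across, 18 mm tall; this point is at its centre
- battery_mid (a point): bystander, loose, to be left alone: black and gold 9 V block battery, 49 x 18 x 26 mm; this point is at its centre
- transformer_mid (a point): bystander, loose, to be left alone: grey mains transformer, 36 x 62 x 43 mm; this point is at its centre

How it is judged (in metres and radians):
On the way, in this order (a step that is already met when the one before it is completed fails the run):
1. the flap stands open (beyond about 75 degrees) while the filter is still in its slot (value of joint flap above 1.3 rad and z of filter_center in the frame of housing below 0.06 m), for 0.2 s.
2. the filter, held in the gripper, is drawn clear above the housing (height (world z) of filter_center above 0.145 m and contact force between filter and the fingers above 1 N), for 0.1 s.
At the end, for the whole second after the job is handed in: Gripper holds the white filter still: frame centre within 30 mm of the viewing point, upright within 0.2 rad, square within 0.22 rad, off panel and housing; flap open beyond 1.3 rad; black cartridge within 20 mm of its start, bystanders within 30 mm (distance between filter_center and view_point below 0.03 m and angle between the x axis of filter and the x axis of light_panel, either way round below 0.22 rad and angle between filter's own z axis and vertical below 0.2 rad and contact force between filter and the fingers above 1 N and contact force between filter and light_panel below 0.2 N and contact force between filter and housing below 0.2 N and linear speed of filter below 0.03 m/s and value of joint flap above 1.3 rad and distance of carbon_center from where it was at the start of the episode below 0.02 m and distance of each of solder_spool_mid, tape_roll_mid, battery_mid, transformer_mid from where it was at the start of the episode below 0.03 m); the arm keeps its last pose, push and grip.
It fails at once if the black cartridge is pulled from its place (distance of carbon_center from where it was at the start of the episode above 0.03 m).
It fails at once if the solder spool is knocked away (distance of solder_spool_mid from where it was at the start of the episode above 0.03 m).
It fails at once if the tape roll is knocked away (distance of tape_roll_mid from where it was at the start of the episode above 0.03 m).
It fails at once if the battery is knocked away (distance of battery_mid from where it was at the start of the episode above 0.03 m).
It fails at once if the transformer is knocked away (distance of transformer_mid from where it was at the start of the episode above 0.03 m).
It also fails if it takes over 54 s, if anything falls off the work surface, if the arm or the gripper's body presses on something with over 40 N, if the wrist force passes 120 N, or if a joint passes its speed limit or range.

### The arm

A 6-joint arm with a two-finger parallel gripper is mounted at the origin on a cart in front of the work surface, level with it; the furniture and walls round the work are solid. World frame = base frame: x ahead of the robot, y to its left, z up, the work surface at z = 0. Lengths are in mm, angles in degrees, forces in N, time in s.
With the tool pointing down it reaches from about 300 to 850 mm from the base axis. Payload 4.2 kg.
Tool frame: the origin (TCP) lies between the finger pads; the fingertips stand 14 mm ahead of it and the grasp point (between the pads) lies 5 mm behind it (env.finger_overhang is the distance from the TCP to the fingertips, in mm); z points along the fingers, y is the line along which they close (so a half turn about z gives the same grasp; the last joint's range is limited). The gripper opens to 91 mm and grips with 3 to 60 N. Pads are 32 mm wide; open, the fingers measure 118 mm over their backs; the gripper's body (76 mm by 178 mm) begins 60 mm behind the grasp point.
Start: joints at [62.166, 18.312, 89.639, -0, 72.044, -1.146], TCP at [258.258, 513.755, 227.976] pointing down, gripper open.
Joint ranges: [-177.97, 177.97], [-48.28, 115.42], [12.27, 149.76], [-77.06, 257.06], [2.81, 150.46], [-146.56, 146.56]. Speed limits (degrees/s): [147.25, 147.25, 180, 180, 180, 180].

### API

Orientations are given as [roll, pitch, yaw] about the fixed x, y, z axes, in that order (R = Rz(yaw) Ry(pitch) Rx(roll)).
In Python, from workcell import status, cams, env, finder gives the robot as it stands.
- The arm moves only by the tool apply_moves, never from a script. Its argument "increments" is a list of rows, each a list of 7 numbers: the opening, from -1 (shut) to 1 (fully open), then the shift along the world's x, y, z in m, then the turn, a rotation vector about the world's x, y, z in degrees. In form: [[gripper, x, y, z, ax, ay, az], ...]. A call has 1 to 5 rows; each row shifts and turns the commanded pose from where the row before left it; what a row does not reach is not made up. A row lasts 1/12 s, in which the tool goes at most 41.7 mm and 7.16 degrees, less where a joint would pass 70% of its speed; a pose out of reach is approached as far as the arm can. A call with a gripper value outside its range is refused whole. The fingers move at their own pace and stop on an object; "newtons" is the grip in N (left out, the last holds). Time passes only in rows, so rows that do not move let the fingers close. It gives the time, the measured TCP pose, the force, the opening and the grip force at its end, in the units of the state.
- status.state(): the state, without advancing time (a new reading comes with each control period).
- cams.grab_frame(name): name is "scene" or "top"; returns a dict with "color" (480x640x3 uint8, red, green, blue), "intrinsics" (3x3 intrinsics, pixels), "R" (3x3) and "t" (3): a world point X has camera coordinates R X + t. Camera axes: x right, y down, z forward; pixel columns grow to the right and rows downward; lengths in mm; the calibration is good to about 2 mm. A picture is of the moment at which its call begins. There is no depth.
- env.job_done(): hands the job in; it is judged then, once.
Trained networks look in the newest picture that a camera, given by its name, has taken for a name from the list of things; names that differ only in an ending like _2 or _b are one class to them, and where a whole thing is asked for, a point or a joint stands for the part that bears it (a point fixed in the world has none). Each returns a list of dicts, best first, with "score" (0 to 1); they miss things now and then, are a little off and sometimes report something else, mostly with a low value. They report only what shows in the picture. A call takes as long as a camera call.
- finder.boxes_of(query, camera): "rect" ([left, top, width, height] in pixels, round what is visible of it).
- finder.trace(query, camera): "pixels" (480x640 bool, what is visible of it) and "rect" ([left, top, width, height] in pixels, round what is visible of it).
The state is a dict: "time_s": time; "qpos": joint angles; "qvel": joint speeds; "effort": joint torques, N m; "ee_pos": TCP position; "ee_rot": TCP orientation; "force": force on the tool from outside, world axes, zero at the start; "torque": the same for the moment, N m; "gripper_width": finger opening in mm; "gripper_force": force on a finger pad.
Only numpy, scipy, OpenCV 4.12 (cv2) and the standard library are available. Lean on these libraries where they do the work, as an engineer would, in place of code of your own. Each camera call takes 0.05 s, during which the arm holds its last target. There are 200 camera calls.

## Working session

There is one attempt and no reset: what is moved stays moved. The work goes in short steps, Python scripts to look and compute and a tool call to move; the robot and the scene stay as the last step left them, time stands still between calls to the robot, and variables do not carry over. Pictures are saved under pics/ and viewed, at most 10 in all, crops included, and the job is handed in when it is done.

Besides the shell and the picture viewer there is one more tool, called after "Request:" as name([rows], argument=value, ...), one row to a line, values as JSON. apply_moves: Moves the arm, as the interface text tells. Its arguments: {"type":"object","properties":{"increments":{"type":"array","items":{"type":"array","items":{"type":"number"}}},"newtons":{"type":"number"}},"required":["increments"]}

```bash
mkdir -p pics
cat > h.py <<'E'
import numpy as np, cv2
from workcell import status, cams, env, finder
def grab(n,save=None):
    f=cams.grab_frame(n)
    if save: cv2.imwrite('pics/'+save,f['color'][:,:,::-1])
    return f
def proj(f,X):
    c=np.atleast_2d(X)@np.array(f['R']).T+np.array(f['t']); p=c@np.array(f['intrinsics']).T
    return p[:,:2]/p[:,2:]
def ray(f,uv):
    K=np.array(f['intrinsics']);R=np.array(f['R']);t=np.array(f['t'])
    return -R.T@t, R.T@np.linalg.solve(K,[uv[0],uv[1],1])
def atz(f,uv,z):
    o,d=ray(f,uv); return o+d*(z-o[2])/d[2]
def tri(f,u,g,v):
    A=[];b=[]
    for F,w in((f,u),(g,v)):
        o,d=ray(F,w);d=d/np.linalg.norm(d);P=np.eye(3)-np.outer(d,d);A.append(P);b.append(P@o)
    return np.linalg.lstsq(np.vstack(A),np.hstack(b),rcond=None)[0]
E
python3 - <<'E'
from h import *
np.set_printoptions(precision=1,suppress=True)
F={n:grab(n,n+'0.png') for n in('scene','top')}
for n in F:
    f=F[n];print(n,-f['R'].T@f['t'])
    for q in['housing','flap','flap_handle','filter','filter_tab','carbon_center','light_panel','solder_spool_mid','tape_roll_mid','battery_mid','transformer_mid']:
        print(q,[(np.array(b['rect']),round(b['score'],2)) for b in finder.boxes_of(q,n)[:2]])
print(status.state())
E
```

```text
scene [  75.2 -648.6  491.7]
housing [(array([212.5, 187.6, 116.1, 100.9]), 0.94)]
flap [(array([214.8, 188.1, 115.5,  36.4]), 0.96)]
flap_handle [(array([213.1, 185.9, 116.3,  36.3]), 0.58)]
filter [(array([247.5, 216.8,  14.2,  10.8]), 0.48)]
filter_tab [(array([248.3, 216.3,  12.8,  12.8]), 0.56)]
carbon_center [(array([263.1, 220.3,  21.2,   9.9]), 0.71)]
light_panel [(array([359.2, 233.9, 117.8, 138.6]), 0.82), (array([211.9, 190.5, 113.8,  98.3]), 0.2)]
solder_spool_mid [(array([230.3, 319.1,  33.7,  41.2]), 0.91)]
tape_roll_mid [(array([197.3, 314.8,  34.4,  34.8]), 0.68)]
battery_mid []
transformer_mid [(array([381.3, 230.9,  23.7,  13.3]), 0.68), (array([360.6, 234.2, 118.1, 136.3]), 0.35)]
top [ 470.9   41.  1074.1]
housing [(array([198.1, 174.6,  96.2, 102.6]), 0.6)]
flap [(array([201.1, 182.7,  87.7,  95.4]), 0.67)]
flap_handle [(array([196.1, 181.2,  94.8,  96.2]), 0.92), (array([196.9, 172.7,  93.4, 108.2]), 0.32)]
filter [(array([200.8, 181.2,  88.3,  97.8]), 0.5)]
filter_tab [(array([198.4, 184.6,  88. ,  90.1]), 0.74)]
carbon_center []
light_panel [(array([388.6, 207.4,  93.5,  50.3]), 0.59)]
solder_spool_mid [(array([342.1, 309.4,  22.6,  19.8]), 0.69)]
tape_roll_mid [(array([305.2, 316.5,  29.8,  27.8]), 0.98), (array([199.6, 181.9,  89.3,  97.1]), 0.51)]
battery_mid [(array([372.9, 156.8,  15.6,  20. ]), 0.55)]
transformer_mid [(array([301.3, 132.2,  22.1,  16.8]), 0.72)]
{'time_s': 1.2, 'qpos': array([62.2, 18.3, 89.6, -0. , 72. , -1.1]), 'qvel': array([ 0. ,  0.1, -0.1,  0.1, -0. , -0. ]), 'effort': array([  0. , -41.2, -23.2,   0.1,   0. ,  -0. ]), 'ee_pos': array([258.3, 513.7, 228. ]), 'ee_rot': array([180. ,   0. , 153.3]), 'force': array([-0.2, -0.7, -0.1]), 'torque': array([-0. , -0. ,  0.1]), 'gripper_force': 0.0, 'gripper_width': 91.49166772905225}
```

View pics/scene0.png

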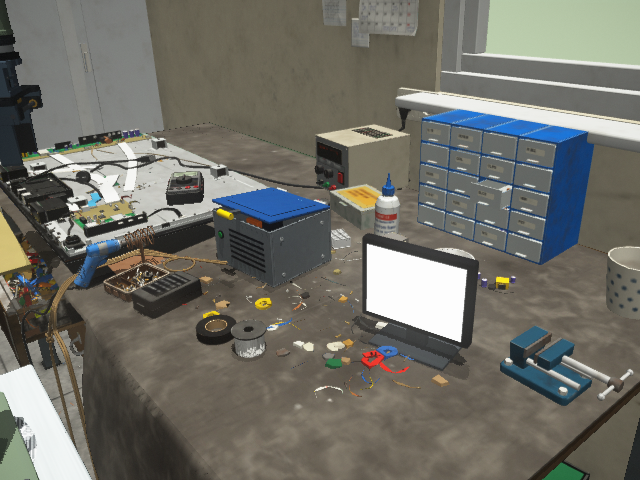

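View pics/top0.png

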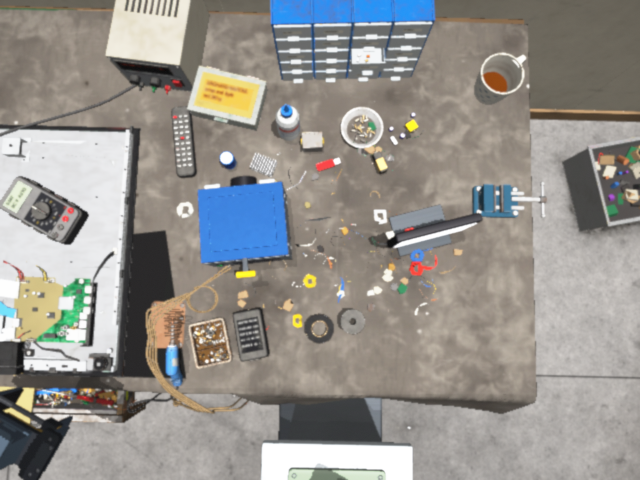

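The scene view shows the blue flap on the grey housing at about (270,205), with the yellow bar at (224,214). The lit panel is around (415,300), facing the camera. In the top view the handle is at (246,274) on the robot side, and the panel is at (433,232).

Run:
```python
from h import *
np.set_printoptions(precision=1,suppress=True)
f=grab('scene');g=grab('top')
for n,F,roi in(('s',f,(180,180,160,60)),('t',g,(190,170,110,115))):
    x,y,w,h=roi;im=F['color'][y:y+h,x:x+w].copy();hsv=cv2.cvtColor(im,cv2.COLOR_RGB2HSV)
    yl=cv2.inRange(hsv,(22,130,120),(34,255,255)); bl=cv2.inRange(hsv,(100,120,60),(125,255,255))
    for nm,m in(('yellow',yl),('blue',bl)):
        k,l,s,c=cv2.connectedComponentsWithStats(m);i=1+np.argmax(s[1:,4])
        mm=(l==i).astype('u1');ct=cv2.findContours(mm,0,2)[0][0]
        hull=cv2.convexHull(ct);ap=cv2.approxPolyDP(hull,3,True)[:,0]+[x,y]
        r=cv2.minAreaRect(ct)
        print(n,nm,c[i]+[x,y],s[i],'rect',np.array(r[0])+[x,y],r[1],r[2],ap.tolist())
        if nm=='yellow':
            (F.__setitem__('y',c[i]+[x,y]))
        elif n=='t':
            for z in(110,116,119,140): print(z,[atz(F,p,z)[:2] for p in cv2.boxPoints(r)+[x,y]])
print('handle',tri(f,f['y'],g,g['y']))
# lit face
hsv=f['color'][225:380,350:490].min(2);m=(hsv>235).astype('u1')
k,l,s,c=cv2.connectedComponentsWithStats(m);i=1+np.argmax(s[1:,4]);ct=cv2.findContours((l==i).astype('u1'),0,2)[0][0]
ap=cv2.approxPolyDP(cv2.convexHull(ct),5,True)[:,0]+[350,225];print('face',ap.tolist(),c[i]+[350,225])
big=cv2.resize(g['color'][170:285,190:300],None,fx=5,fy=5,interpolation=2)
b2=cv2.resize(g['color'][190:270,360:500],None,fx=5,fy=5,interpolation=2)
out=np.zeros((580,800,3),'u1');
cv2.imwrite('pics/crop1.png',cv2.resize(np.hstack([g['color'][170:285,190:300],g['color'][180:295,360:500]]),None,fx=3.2,fy=3.2)[:,:,::-1])
```

```text
s yellow [225.  213.6] [ 37  29  17  11 104] rect [225.  213.5] (17.441329956054688, 6.260990142822266) 26.56505012512207 [[217, 210], [227, 211], [233, 217], [229, 219]]
s blue [270.8 204.6] [  32    8  118   36 2276] rect [270.9 205.1] (35.104793548583984, 113.5512466430664) 78.69007110595703 [[329, 207], [268, 223], [212, 200], [274, 188]]
t yellow [245.2 273.6] [ 45 100  21   8 135] rect [245.1 273.7] (6.643638610839844, 20.097007751464844) 85.2363510131836 [[255, 272], [254, 276], [235, 274]]
t blue [242.  221.9] [   8   12   90   81 6296] rect [241.6 221.7] (74.96359252929688, 87.91020965576172) 84.80557250976562 [[281, 182], [287, 253], [202, 262], [198, 190]]
110 [array([672.9, 301. ]), array([693.7, 125.3]), array([542.8, 106.8]), array([522.9, 279.6])]
116 [array([671.7, 299.4]), array([692.3, 124.8]), array([542.4, 106.4]), array([522.6, 278.1])]
119 [array([671.1, 298.6]), array([691.6, 124.5]), array([542.2, 106.2]), array([522.4, 277.3])]
140 [array([666.7, 292.9]), array([686.8, 122.7]), array([540.6, 104.7]), array([521.3, 272.1])]
handle [503.9 188.  131.2]
face [[367, 244], [466, 270], [460, 341], [367, 310]] [415.6 291. ]
```

View pics/crop1.png

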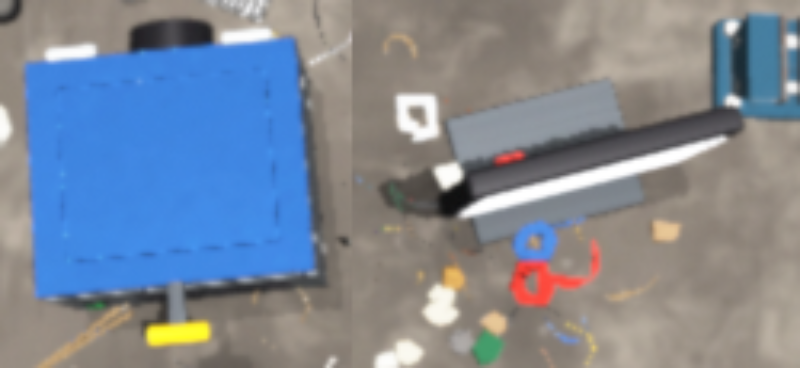

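The top crop shows the flap nearly square to the image, about 7° yawed, with the bar in front of it. The panel's lit face looks toward the robot, turned by about 15°. I'm moving above the handle and fitting the panel pose.

Request:
apply_moves([
  [1,0.0205,-0.0271,0,0,0,2.84],
  [1,0.0205,-0.0271,0,0,0,2.84],
  [1,0.0205,-0.0271,0,0,0,2.84],
  [1,0.0205,-0.0271,0,0,0,2.84],
  [1,0.0205,-0.0271,0,0,0,2.84],
], newtons=20)

```text
time_s: 1.72
ee_pos: [361.4, 377.0, 228.1]
ee_rot: [180.0, 0.0, 167.7]
force: [0.7, 0.2, -0.2]
gripper_width: 90.8
gripper_force: 0.0
```

Request:
apply_moves([
  [1,0.0205,-0.0271,0,0,0,2.84],
  [1,0.0205,-0.0271,0,0,0,2.84],
  [1,0.0205,-0.0271,0,0,0,2.84],
  [1,0.0205,-0.0271,0,0,0,2.84],
  [1,0.0205,-0.0271,0,0,0,2.84],
])

```text
time_s: 2.13
ee_pos: [464.0, 241.3, 228.2]
ee_rot: [180.0, 0.0, -178.2]
force: [0.8, 0.5, -0.6]
gripper_width: 91.4
gripper_force: 0.0
```

Request:
apply_moves([
  [1,0.0205,-0.0271,0,0,0,2.84],
  [1,0.0205,-0.0271,0,0,0,2.84],
  [1,0,0,0,0,0,0],
])

```text
time_s: 2.38
ee_pos: [507.5, 184.3, 227.9]
ee_rot: [-179.9, 0.1, -172.8]
force: [0.2, 0.0, 0.3]
gripper_width: 91.7
gripper_force: 0.0
```

Run:
```python
from h import *
from scipy.optimize import least_squares
np.set_printoptions(precision=2,suppress=True)
f=grab('scene');g=grab('top')
uv=np.array([[367,244],[466,270],[460,341],[367,310]],float)
def P(p):
    x,y,a,w,h,z=p;d=np.array([-np.sin(a),np.cos(a),0]);c=np.array([x,y,z])
    return np.array([c+d*w*s+[0,0,h*t] for s,t in((1,1),(-1,1),(-1,-1),(1,-1))])
r=least_squares(lambda p:np.r_[(proj(f,P(p))-uv).ravel(),(p[5]-100)/.5,(p[3]-77)/3,(p[4]-57)/3],[640,-150,.2,77,57,100])
print(r.x,np.degrees(r.x[2]),r.fun);print('top px',proj(g,P(r.x)))
c=r.x;v=[c[0]-80*np.cos(c[2]),c[1]-80*np.sin(c[2]),100];print('view',v)
m=(g['color'].min(2)>200).astype('u1');m[:200]=0;m[270:]=0;m[:,:385]=0;m[:,485:]=0
ys,xs=np.nonzero(m);print(xs.min(),xs.max());k,l,s,_=cv2.connectedComponentsWithStats(m);i=1+np.argmax(s[1:,4]);print(s[i],cv2.minAreaRect(cv2.findContours((l==i).astype('u1'),0,2)[0][0]))
```

```text
[ 590.71 -181.47    0.28   74.4    54.66   99.98] 15.95407811283166 [ 0.07 -0.1   0.1  -0.15  0.05  0.26 -0.26 -0.13 -0.05 -0.87 -0.78]
top px [[401.45 241.61]
 [476.21 222.17]
 [459.98 229.5 ]
 [393.   246.93]]
view [np.float64(513.7879900362317), np.float64(-203.45938676486492), 100]
385 480
[395 223  82  25 328] ((435.4324645996094, 234.73973083496094), (4.3022074699401855, 84.43083190917969), 75.46554565429688)
```

Request:
apply_moves([
  [1,-0.003,0.003,-0.034,0,0,0],
  [1,0,0,-0.034,0,0,0],
  [1,0,0,-0.034,0,0,0],
  [1,0,0,0,0,0,0],
])

```text
time_s: 2.82
ee_pos: [496.0, 191.3, 120.3]
ee_rot: [-179.9, -0.7, -172.5]
force: [-1.4, 0.5, -0.8]
gripper_width: 91.4
gripper_force: 0.0
```

Request:
apply_moves([
  [-1,0,0,0,0,0,0],
  [-1,0,0,0,0,0,0],
  [-1,0,0,0,0,0,0],
  [-1,0,0,0,0,0,0],
  [-1,0,0,0,0,0,0],
], newtons=20)

```text
time_s: 3.23
ee_pos: [502.1, 192.0, 127.6]
ee_rot: [180.0, 0.2, -172.6]
force: [0.8, 0.0, -0.5]
gripper_width: 61.0
gripper_force: 0.0
```

Request:
apply_moves([
  [-1,0.001,-0.002,-0.001,0,0,0],
  [-1,0,0,0,0,0,0],
  [-1,0,0,0,0,0,0],
  [-1,0,0,0,0,0,0],
  [-1,0,0,0,0,0,0],
])

```text
time_s: 3.65
ee_pos: [502.3, 188.8, 124.9]
ee_rot: [-179.9, -0.0, -172.6]
force: [0.5, -2.1, 0.1]
gripper_width: 36.0
gripper_force: 20.0
```

Request:
apply_moves([
  [-1,0,0,0,0,0,0],
  [-1,0,0,0,0,0,0],
  [-1,0,0,0,0,0,0],
])

```text
time_s: 3.9
ee_pos: [502.3, 188.9, 124.9]
ee_rot: [-179.9, -0.0, -172.6]
force: [0.8, -5.3, 1.4]
gripper_width: 35.7
gripper_force: 20.0
```

Run:
```python
from h import *
f=grab('scene');g=grab('top')
cv2.imwrite('pics/grasp1.png',np.hstack([cv2.resize(f['color'][120:280,160:320],(400,400)),cv2.resize(g['color'][150:310,160:320],(400,400))])[:,:,::-1])
```

```text
(no output)
```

View pics/grasp1.png

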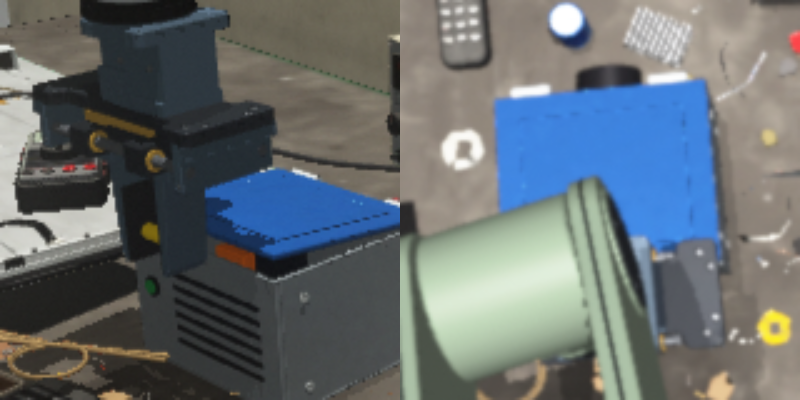

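The left crop shows the bar between the fingers, with the orange tab in the front slot and the black one behind it. Now I'll swing the flap along its arc.

Request:
apply_moves([
  [-1,0.0026,0.0003,0.0178,0,0,0],
  [-1,0.0043,0.0006,0.0175,0,0,0],
  [-1,0.006,0.0008,0.0169,0,0,0],
  [-1,0.0077,0.001,0.0163,0,0,0],
  [-1,0.0092,0.0012,0.0154,0,0,0],
], newtons=25)

```text
time_s: 4.42
ee_pos: [532.1, 192.6, 209.1]
ee_rot: [-179.9, -0.0, -172.6]
force: [4.5, -4.4, -5.2]
gripper_width: 35.9
gripper_force: 25.0
```

Request:
apply_moves([
  [-1,0.0107,0.0014,0.0144,0,0,0],
  [-1,0.0121,0.0016,0.0132,0,0,0],
  [-1,0.0133,0.0017,0.012,0,0,0],
  [-1,0.0145,0.0019,0.0106,0,0,0],
  [-1,0.0154,0.002,0.0091,0,0,0],
])

```text
time_s: 4.83
ee_pos: [597.8, 200.8, 268.0]
ee_rot: [-179.9, -0.2, -172.6]
force: [1.0, -5.7, -4.4]
gripper_width: 35.7
gripper_force: 25.0
```

Request:
apply_moves([
  [-1,0.0162,0.0021,0.0075,0,0,0],
  [-1,0.0169,0.0022,0.0058,0,0,0],
  [-1,0.0174,0.0023,0.004,0,0,0],
  [-1,0.0177,0.0023,0.0023,0,0,0],
  [-1,0.0178,0.0023,0.0005,0,0,0],
])

```text
time_s: 5.25
ee_pos: [684.3, 211.5, 288.4]
ee_rot: [-179.8, -0.1, -172.7]
force: [-0.6, -6.1, 0.6]
gripper_width: 35.7
gripper_force: 25.0
```

Request:
apply_moves([
  [-1,0,0,0,0,0,0],
  [-1,0,0,0,0,0,0],
  [-1,0,0,0,0,0,0],
])

```text
time_s: 5.5
ee_pos: [685.1, 211.6, 288.3]
ee_rot: [-179.8, 0.1, -172.7]
force: [2.2, -6.5, 0.6]
gripper_width: 35.4
gripper_force: 25.0
```

Run:
```python
from h import *
f=grab('scene');g=grab('top')
cv2.imwrite('pics/open1.png',np.hstack([cv2.resize(f['color'][80:280,180:380],(400,400)),cv2.resize(g['color'][110:310,160:360],(400,400))])[:,:,::-1])
```

```text
(no output)
```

View pics/open1.png

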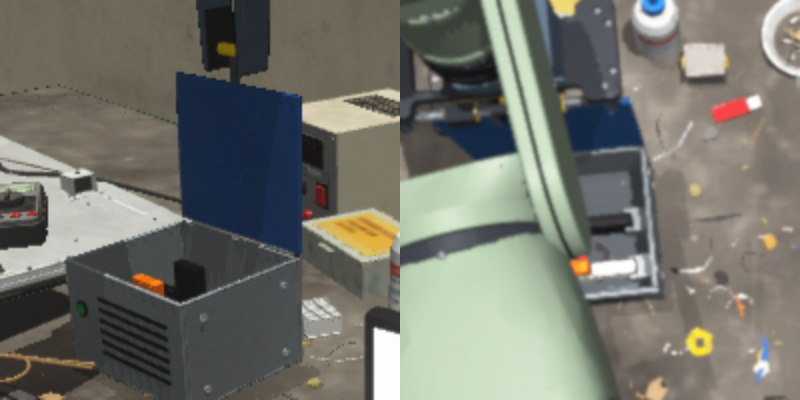

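Flap is upright. The white filter with the orange tab is in the front slot. Releasing, then retreating up and back.

Request:
apply_moves([
  [1,0,0,0,0,0,0],
  [1,0,0,0,0,0,0],
  [1,0,0,0,0,0,0],
  [1,0,0,0,0,0,0],
  [1,0,0,0,0,0,0],
])

```text
time_s: 6.02
ee_pos: [683.9, 213.9, 288.1]
ee_rot: [180.0, -0.0, -172.6]
force: [0.2, 0.8, 0.2]
gripper_width: 65.9
gripper_force: 0.0
```

Request:
apply_moves([
  [1,0,0,0,0,0,0],
  [1,0,0,0.015,0,0,0],
  [1,0,0,0.02,0,0,0],
  [1,0,0,0.015,0,0,0],
  [1,0,0,0,0,0,0],
])

```text
time_s: 6.43
ee_pos: [685.0, 213.7, 342.3]
ee_rot: [179.9, 0.4, -172.6]
force: [-0.8, -0.7, 0.7]
gripper_width: 91.3
gripper_force: 0.0
```

Request:
apply_moves([
  [1,-0.035,-0.005,0,0,0,0],
  [1,-0.035,-0.005,0,0,0,0],
  [1,-0.035,-0.005,0,0,0,0],
  [1,-0.035,-0.005,0,0,0,0],
  [1,-0.035,-0.005,0,0,0,0],
])

```text
time_s: 6.85
ee_pos: [506.9, 187.9, 337.0]
ee_rot: [180.0, -0.1, -172.6]
force: [0.5, 0.4, 0.8]
gripper_width: 91.1
gripper_force: 0.0
```

Request:
apply_moves([
  [1,-0.035,0,0,0,0,0],
  [1,-0.035,0,0,0,0,0],
  [1,-0.03,0,0,0,0,0],
  [1,0,0,0,0,0,0],
])

```text
time_s: 7.18
ee_pos: [403.6, 187.7, 338.3]
ee_rot: [180.0, -0.2, -172.5]
force: [0.3, -0.4, -0.1]
gripper_width: 91.0
gripper_force: 0.0
```

Run:
```python
from h import *
np.set_printoptions(precision=1,suppress=True)
f=grab('scene');g=grab('top')
P=[]
for n,F,(x,y,w,h) in(('scene',f,(200,180,130,100)),('top',g,(190,170,110,115))):
    print(n,[(np.array(b['rect']),round(b['score'],2)) for b in finder.boxes_of('filter_tab',n)[:2]])
    hsv=cv2.cvtColor(F['color'][y:y+h,x:x+w].copy(),cv2.COLOR_RGB2HSV)
    m=cv2.inRange(hsv,(5,150,100),(17,255,255));k,l,s,c=cv2.connectedComponentsWithStats(m);i=1+np.argmax(s[1:,4])
    ct=cv2.findContours((l==i).astype('u1'),0,2)[0][0]
    ap=cv2.approxPolyDP(cv2.convexHull(ct),1.5,True)[:,0]+[x,y];print(c[i]+[x,y],s[i]+[x,y,0,0,0],ap.tolist());F['c']=c[i]+[x,y]
    F['top']=ap
for z in(95,102): print('top at z',z,atz(g,g['c'],z))
print('tri',tri(f,f['c'],g,g['c']))
cv2.imwrite('pics/tab.png',np.hstack([cv2.resize(f['color'][120:270,200:350],(400,400)),cv2.resize(g['color'][165:285,190:310],(400,400))])[:,:,::-1])
```

```text
scene []
[254.2 221.2] [246 217  16  11  99] [[246, 218], [252, 217], [260, 220], [261, 227], [247, 221]]
top [(array([220.5, 236.6,  55.2,  15.1]), 0.92), (array([176. , 152.4, 117.1, 113.8]), 0.7)]
[249.1 244.5] [240 239  15   9  30] [[254, 242], [254, 246], [240, 247], [250, 239]]
top at z 95 [563.3 188.5  95. ]
top at z 102 [562.6 187.4 102. ]
tri [562.5 187.8 100.6]
```

View pics/tab.png

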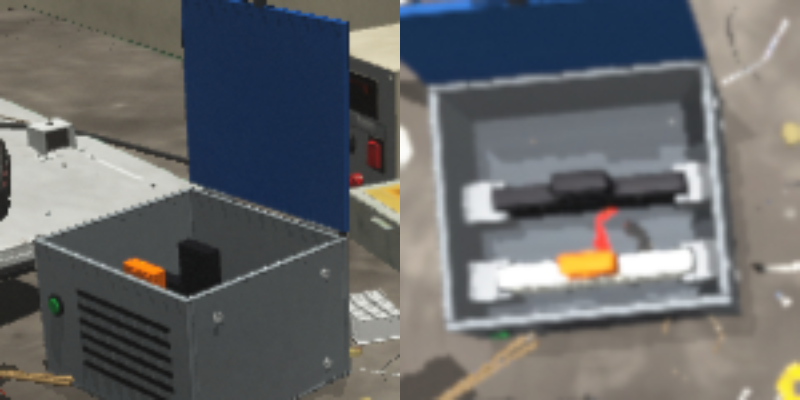

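The flap stands open on its own. The crop shows the orange tab in the front slot (top view px about (246,244)) and the black one behind it. Descending on the tab.

Request:
apply_moves([
  [1,0.032,0.001,-0.02,0,0,0],
  [1,0.032,0.001,-0.02,0,0,0],
  [1,0.032,0.001,-0.02,0,0,0],
  [1,0.032,0.001,-0.02,0,0,0],
  [1,0.032,0.001,-0.02,0,0,0],
])

```text
time_s: 7.8
ee_pos: [571.7, 193.0, 236.0]
ee_rot: [-180.0, -0.0, -172.7]
force: [-0.2, 0.7, 0.5]
gripper_width: 91.2
gripper_force: 0.0
```

Request:
apply_moves([
  [1,0,0,-0.03,0,0,0],
  [1,0,0,-0.03,0,0,0],
  [1,0,0,-0.03,0,0,0],
  [1,0,0,0,0,0,0],
  [1,0,0,0,0,0,0],
])

```text
time_s: 8.22
ee_pos: [569.1, 192.8, 146.2]
ee_rot: [-180.0, -0.3, -172.6]
force: [0.5, 0.0, 0.8]
gripper_width: 91.0
gripper_force: 0.0
```

Request:
apply_moves([
  [1,-0.004,0.001,-0.02,0,0,0],
  [1,0,0,-0.02,0,0,0],
  [1,0,0,-0.018,0,0,0],
  [1,0,0,0,0,0,0],
  [1,0,0,0,0,0,0],
])

```text
time_s: 8.63
ee_pos: [566.3, 194.5, 91.6]
ee_rot: [180.0, 0.1, -172.6]
force: [0.7, 0.2, 0.7]
gripper_width: 91.3
gripper_force: 0.0
```

Request:
apply_moves([
  [-1,0,0,0,0,0,0],
  [-1,0,0,0,0,0,0],
  [-1,0,0,0,0,0,0],
  [-1,0,0,0,0,0,0],
  [-1,0,0,0,0,0,0],
], newtons=35)

```text
time_s: 9.05
ee_pos: [565.4, 194.3, 90.9]
ee_rot: [180.0, 0.1, -172.6]
force: [0.2, 0.7, 0.0]
gripper_width: 60.6
gripper_force: 0.0
```

Request:
apply_moves([
  [-1,0,0,0,0,0,0],
  [-1,0,0,0,0,0,0],
  [-1,0,0,0,0,0,0],
  [-1,0,0,0,0,0,0],
  [-1,0,0,0,0,0,0],
])

```text
time_s: 9.47
ee_pos: [565.0, 194.6, 90.2]
ee_rot: [180.0, -0.0, -172.6]
force: [0.4, 0.6, -0.8]
gripper_width: 33.1
gripper_force: 35.0
```

Request:
apply_moves([
  [-1,0,0,0.015,0,0,0],
  [-1,0,0,0.02,0,0,0],
  [-1,0,0,0.025,0,0,0],
  [-1,0,0,0.025,0,0,0],
  [-1,0,0,0.025,0,0,0],
])

```text
time_s: 9.88
ee_pos: [564.7, 194.0, 201.0]
ee_rot: [-180.0, -0.1, -172.6]
force: [0.1, 0.4, -0.7]
gripper_width: 33.5
gripper_force: 35.0
```

Request:
apply_moves([
  [-1,0,0,0.025,0,0,0],
  [-1,0,0,0.02,0,0,0],
  [-1,0,0,0,0,0,0],
  [-1,0,0,0,0,0,0],
  [-1,0,0,0,0,0,0],
])

```text
time_s: 10.3
ee_pos: [564.3, 194.0, 243.8]
ee_rot: [-180.0, -0.1, -172.6]
force: [0.2, 0.2, -1.3]
gripper_width: 33.7
gripper_force: 35.0
```

Run:
```python
from h import *
f=grab('scene');g=grab('top')
print(finder.boxes_of('filter','scene')[:2],status.state()['gripper_force'])
cv2.imwrite('pics/lift.png',np.hstack([cv2.resize(f['color'][80:280,180:380],(400,400)),cv2.resize(g['color'][110:310,160:360],(400,400))])[:,:,::-1])
```

```text
[{'rect': [226.8, 136.0, 51.1, 61.7], 'score': 0.81}] 34.99983787536621
```

View pics/lift.png

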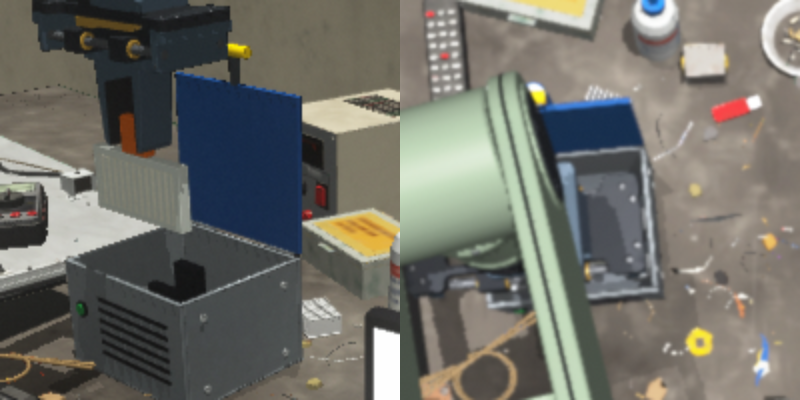

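The filter hangs upright and clear of the housing; the black cartridge is still in place. Carrying it to the viewing point.

Request:
apply_moves([
  [-1,-0.01,-0.02,0,0,0,0.8],
  [-1,-0.01,-0.033,0,0,0,0.8],
  [-1,-0.01,-0.035,0,0,0,0.8],
  [-1,-0.01,-0.035,0,0,0,0.8],
  [-1,-0.01,-0.035,0,0,0,0.8],
])

```text
time_s: 10.87
ee_pos: [513.9, 35.0, 244.1]
ee_rot: [180.0, -0.1, -168.5]
force: [0.5, 0.4, -0.6]
gripper_width: 33.8
gripper_force: 35.0
```

Request:
apply_moves([
  [-1,0,-0.035,0,0,0,0.8],
  [-1,0,-0.035,0,0,0,0.8],
  [-1,0,-0.035,0,0,0,0.8],
  [-1,0,-0.035,0,0,0,0.8],
  [-1,0,-0.035,0,0,0,0.8],
])

```text
time_s: 11.28
ee_pos: [514.3, -140.3, 244.3]
ee_rot: [179.9, -0.1, -164.6]
force: [1.5, -0.7, -0.8]
gripper_width: 33.7
gripper_force: 35.0
```

Request:
apply_moves([
  [-1,0,-0.032,0,0,0,0.6],
  [-1,0,-0.022,0,0,0,0],
  [-1,0,-0.01,0,0,0,0],
  [-1,0,0,0,0,0,0],
  [-1,0,0,0,0,0,0],
])

```text
time_s: 11.7
ee_pos: [514.8, -202.1, 244.6]
ee_rot: [179.9, -0.0, -164.0]
force: [0.3, 1.4, -0.6]
gripper_width: 33.7
gripper_force: 35.0
```

Request:
apply_moves([
  [-1,0,0,-0.02,0,0,0],
  [-1,0,0,-0.022,0,0,0],
  [-1,0,0,-0.022,0,0,0],
  [-1,0,0,-0.018,0,0,0],
  [-1,0,0,-0.01,0,0,0],
])

```text
time_s: 12.12
ee_pos: [514.0, -200.2, 151.1]
ee_rot: [179.8, -0.2, -163.9]
force: [-0.2, 0.1, 0.4]
gripper_width: 33.7
gripper_force: 35.0
```

Request:
apply_moves([
  [-1,0,0,0,0,0,0],
  [-1,0,0,0,0,0,0],
  [-1,0,0,0,0,0,0],
  [-1,0,0,0,0,0,0],
  [-1,0,0,0,0,0,0],
])

```text
time_s: 12.53
ee_pos: [515.7, -202.9, 154.4]
ee_rot: [-179.9, 0.1, -164.0]
force: [-0.3, -0.4, -0.9]
gripper_width: 33.7
gripper_force: 35.0
```

Run:
```python
from h import *
np.set_printoptions(precision=1,suppress=True)
f=grab('scene','final.png');g=grab('top')
print(finder.boxes_of('filter','scene')[:2],status.state()['gripper_force'])
a=np.radians(16);x=np.array([np.cos(a),np.sin(a),0]);y=np.array([-x[1],x[0],0]);c=np.array(status.state()['ee_pos'])-[0,0,52]
q=np.array([c-6*x+s*60*y+[0,0,t*30] for s,t in((1,1),(-1,1),(-1,-1),(1,-1))])
print(c,proj(f,q),proj(f,c))
for n,z in(('solder_spool_mid',19),('tape_roll_mid',9),('transformer_mid',21),('battery_mid',13)):
  print(n,[np.array(b['rect']) for b in finder.boxes_of(n,'top')[:1]])
```

```text
[{'rect': [343.2, 266.1, 89.3, 87.5], 'score': 0.59}] 34.99982714653015
[ 515.3 -202.9  101.9] [[342.6 284.7]
 [425.5 310.9]
 [423.2 352.3]
 [343.2 323.4]] [[384.1 315.4]]
solder_spool_mid [array([341.7, 307.7,  21.9,  26.2])]
tape_roll_mid [array([304.7, 315.9,  28.3,  24.5])]
transformer_mid [array([301.3, 133.6,  21.7,  18.6])]
battery_mid [array([177.6, 155. , 111.7, 114.2])]
```

View pics/final.png

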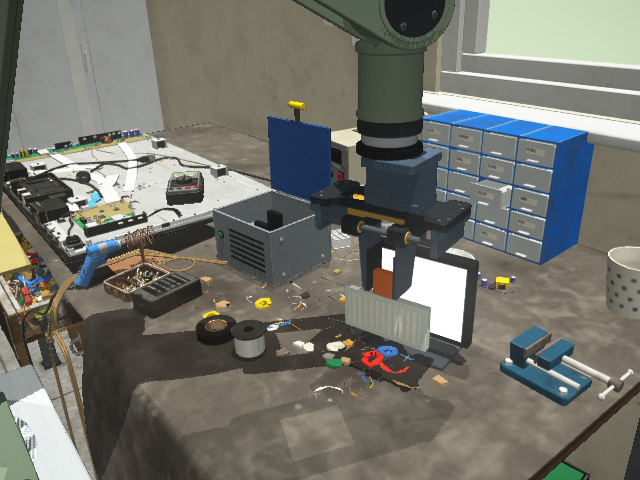

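The filter hangs upright in front of the panel, with its frame at about (345,287)–(431,351), close to the projected target. The flap stands open, the black cartridge is in its slot, and the spool, tape roll and transformer have not moved. The battery was not found again, but the arm never went near it.

```bash
python3 -c "
from workcell import env
print(env.job_done())"
```

```text
the job is handed in; nothing more can be done
None
```

I opened the flap, drew out the white filter and handed the job in with it held upright and square at the viewing point (about 2 mm off by my estimate); the hand-in returned no verdict.

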